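Wedge the rocking drawer base on the coffee bar

ROBOT

A 6-joint arm with a two-finger parallel gripper is mounted at the origin on the work surface. World frame = base frame: x ahead of the robot, y to its left, z up, the work surface at z = 0. Lengths are in mm, angles in rad, forces in N, time in s.
With the tool pointing down it reaches from about 300 to 775 mm from the base axis. Payload 14.6 kg.
Tool frame: the origin (TCP) lies at the very end of the fingers, on their centre line; the grasp point (between the pads) lies 19 mm behind it; z points along the fingers, y is the direction in which the jaws open and shut (so a half turn about z gives the same grasp; the last joint's range is limited). The gripper opens to 94 mm and grips with 3 to 60 N. Pads are 16 mm wide; open, the fingers measure 119 mm over their backs; the gripper's body (75 mm by 177 mm) begins 78 mm behind the grasp point.
Start: joints at [-1.272, 0.3, 1.521, -0, 1.321, -0.067], TCP at [196.726, -513.603, 205.446] pointing down, gripper open.
Joint ranges: [-3.03, 3.03], [-0.79, 2.21], [0.23, 2.52], [-1.04, 4.18], [0, 3.07], [-2.55, 2.55]. Speed limits (rad/s): [2.22, 2.22, 2.57, 3.14, 3.14, 3.14].

INTERFACE

Orientations are given as [roll, pitch, yaw] about the fixed x, y, z axes, in that order (R = Rz(yaw) Ry(pitch) Rx(roll)).
In Python, from cell import manip gives the robot as it stands.
- The arm moves only by the shell command python3 -m inch 'ROWS' [FORCE]. ROWS is a JSON object of lists of equal length, an entry for each row: "grip": the opening, from -1 (shut) to 1 (fully open), so that 0 is half open; "travel": the shift along the world's x, y, z in cm, a list of three; "turn": the turn, a rotation vector about the world's x, y, z in degrees, a list of three. A call has 1 to 10 rows; each row is the pose to reach, as a shift and turn from the pose measured when the call began; what a row does not reach only later rows make up. A row lasts 1/8 s, in which the tool goes at most 62.5 mm and 10.7 degrees, less where a joint would pass 70% of its speed; a pose out of reach is approached as far as the arm can. A call with a gripper value outside its range is refused whole. The fingers move at their own pace and stop on an object; FORCE is the grip in N (left out, the last holds). Time passes only in rows, so rows that repeat a pose let the fingers close. It gives the time, the measured TCP pose, the force and the opening at its end, in the units of the state.
- manip.read_state(): the state, without advancing time (a new reading comes with each control period).
- manip.camera(name): name is "side" or "top"; returns (picture, depth): 420x560x3 uint8, red, green, blue; 420x560 float32, mm along the optical axis (not along the pixel's ray), 0 where there is no reading.
- manip.calibration(name): a dict with "fx", "fy", "cx", "cy" (pixels), "world_from_camera" (4x4, takes a point from camera to world coordinates). Camera axes: x right, y up, looking along -z (the intrinsics and any distortion apply to the point x, -y, -z); pixel columns grow to the right and rows downward; lengths in mm; the calibration is good to about 2 mm. A picture is of the moment at which its call begins. calibration takes no time and is no camera call.
- manip.sign_off(): hands the job in, once; it reports no verdict.
Trained networks look in the newest picture that a camera, given by its name, has taken for a name from the list of things; names that differ only in an ending like _2 or _b are one class to them, and where a whole thing is asked for, a point or a joint stands for the part that bears it (a point fixed in the world has none). Each returns a list of dicts, best first, with "p" (0 to 1); they miss things now and then, are a little off and sometimes report something else, mostly with a low value. They report only what shows in the picture. A call takes as long as a camera call.
- manip.look_for(camera, label): "bbox" ([left, top, right, bottom] in pixels, round what is visible of it).
The state is a dict: "clock": time; "joints": joint angles; "qd": joint speeds; "effort": joint torques, N m; "eef_pos": TCP position; "eef_rot": TCP orientation; "wrist_force": force on the tool from outside, world axes, zero at the start; "moment": the same for the moment, N m; "finger_gap": finger opening in mm.
Only numpy, scipy, OpenCV 4.12 (cv2) and the standard library are available. Lean on these libraries where they do the work, as an engineer would, in place of code of your own. Each camera call takes 0.05 s, during which the arm holds its last target.

TASK

The low steel drawer box on the coffee bar rocks because the foot at its front right corner is too short: press down on that corner with the fingertips to feel it dip. Then push the wooden wedge, thin end first, from the right under that foot, only until the box no longer rocks; do not jack it up, pick the wedge up, shove the box along or disturb the other things. Test by pressing on the corner again, pushing the wedge further in if it still dips, and finish while pressing down firmly (about 10 N) on that corner with the box standing level.

Things in the scene. Friction and masses are not known exactly. Their poses are not given: they have to be found in the camera images.
- drawer_base: loose low drawer box, dark steel, wooden drawer front (facing its -x), black rubber top; 190 (x) x 240 (y) x 105 high, about 2.4 kg, heavier at its far left. Origin on the bench plane below its centre; y to its left seen from the robot, z up. Four round-ended rubber feet, 24 dia, at x +-75, y +-95; underside 31 above the bench. Pushed sideways with over about 12 N it slides
- short_foot (a point): point on the bench plane straight below the centre of the short foot, at (-75, -95, 0) in the box's frame. This foot is short by 4 to 9 mm (differs each time) and hangs clear, the box standing level on the other three
- corner_top (a point): where to press: on the flat top above the short foot, at (-80, -105, 105) in the box's frame. A press of about 6 N here tips the box until the short foot lands (this corner goes down by those 4 to 9 mm); it rocks back when let go. Once wedged it goes down less than 2 mm
- wedge: loose plain wooden wedge, 120 long (x), 45 wide (y), 80 g; 20 high at its thick end (x = -60), falling evenly to 2 at its thin end (x = +60). Origin at the centre of its underside. It lies right of the box, thin end roughly towards the short foot. It slides with under 2 N until it fills the gap under the foot (where its height equals the gap), then the push rises steeply past 5 N
- tamper: steel tamper, 58 dia x 84 high, stands in front of the box; a bystander, leave alone; origin at the centre of its underside
- scoop: white plastic scoop, cup 46 dia x 34 high with a 70 handle, right of the box beyond the wedge; a bystander, leave alone; origin at the centre of its underside
- glass_bowl: glass bowl, 90 dia x 60 high; a bystander, leave alone; origin at the centre of its underside
- coffee_press: glass coffee press, 92 dia x 190 high, handle to its +y, left of the box; a bystander, leave alone; origin at the centre of its underside
- scale: flat black scale, 130 x 160 x 25, front left; a bystander, leave alone; origin at the centre of its underside
- saucers: stack of white saucers, 120 dia x 28 high, near right; a bystander, leave alone; origin at the centre of its underside

How it is judged:
By the outcome, as a careful person would: the job done as asked, in the order asked, and still so for the second after the job is handed in, while the arm keeps its last pose, push and grip.
It also fails if it takes over 67 s, if anything falls off the work surface, if the arm or the gripper's body presses on something with over 40 N, if the wrist force passes 120 N, or if a joint passes its speed limit or range.

## Working session

There is one attempt and no reset: what is moved stays moved. The work goes in short steps, Python scripts to look and compute and a shell command to move; the robot and the scene stay as the last step left them, time stands still between calls to the robot, and variables do not carry over. Pictures are saved under pics/ and viewed, and the job is handed in when it is done.

```bash
mkdir -p pics; ls; python3 - <<'E'
from cell import manip
import cv2,numpy as np
print(manip.read_state())
for n in ["side","top"]:
    p,d=manip.camera(n); np.savez(f"{n}0.npz",p=p,d=d)
    cv2.imwrite(f"pics/{n}0.png",p[:,:,::-1]); print(manip.calibration(n))
    for l in ["drawer_base","wedge","tamper","scoop"]:
        print(n,l,manip.look_for(n,l)[:2])
E
```

```text
pics
{'clock': 0.0, 'joints': array([-1.27156324e+00,  3.00426628e-01,  1.52160038e+00, -2.17064191e-05,
        1.32068817e+00, -6.66314252e-02]), 'qd': array([-1.97069552e-03, -7.22063970e-05,  1.56241298e-03,  9.45367758e-04,
        1.77755436e-03, -1.11985953e-03]), 'effort': array([-1.27093477e-03, -5.31800687e+01, -3.52736199e+01,  7.07779988e-02,
        2.43757601e-02, -1.24771150e-04]), 'eef_pos': array([ 196.66288366, -513.35100656,  204.90255804]), 'eef_rot': array([-3.14047122e+00, -5.37619680e-05,  3.65869862e-01]), 'wrist_force': array([ 0.47264353,  0.0139402 , -0.21365312]), 'moment': array([ 0.00752393, -0.01534017, -0.01321012]), 'finger_gap': 93.82051837024503}
{'fx': 537.2886571259592, 'fy': 537.2886571259592, 'cx': 282.3009836474485, 'cy': 207.77927319668945, 'world_from_camera': array([[ 9.47396019e-01,  1.67651393e-01, -2.72642245e-01,
         1.48799149e+02],
       [-3.19940759e-01,  4.72451640e-01, -8.21235264e-01,
        -1.33770049e+03],
       [-8.87095999e-03,  8.65264387e-01,  5.01237316e-01,
         8.94419376e+02],
       [ 0.00000000e+00,  0.0000
[... 389 characters left out ...]
1493, 'cy': 196.42163399497977, 'world_from_camera': array([[-2.84359374e-02,  9.83186355e-01, -1.80377352e-01,
         3.72934533e+02],
       [-9.99459368e-01, -3.09446121e-02, -1.11086914e-02,
        -4.34339060e+01],
       [-1.65036210e-02,  1.79963948e-01,  9.83534752e-01,
         1.26184935e+03],
       [ 0.00000000e+00,  0.00000000e+00,  0.00000000e+00,
         1.00000000e+00]])}
top drawer_base [{'bbox': [188.2, 155.6, 287.2, 235.7], 'p': 0.58}, {'bbox': [117.2, 157.5, 174.7, 206.1], 'p': 0.15}]
top wedge [{'bbox': [308.9, 221.7, 354.3, 243.7], 'p': 0.63}]
top tamper [{'bbox': [211.6, 249.1, 235.8, 273.0], 'p': 0.97}]
top scoop [{'bbox': [300.4, 136.3, 315.6, 179.6], 'p': 0.56}]
```

View pics/top0.png

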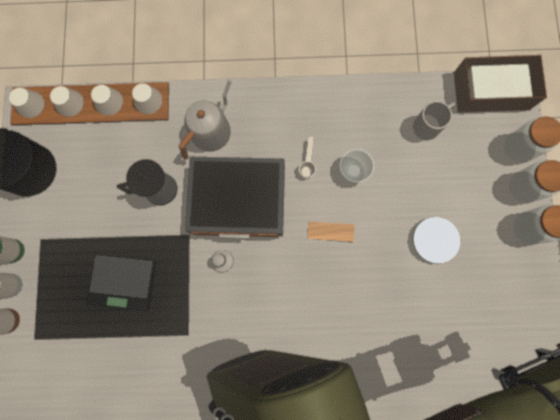

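View pics/side0.png

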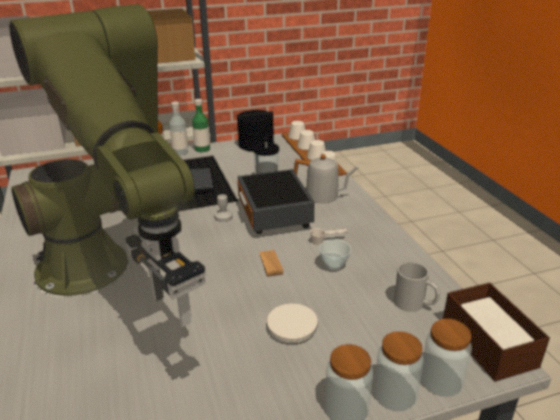

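```bash
cat > h.py <<'E'
import numpy as np,cv2
from cell import manip
def cloud(n,d):
    c=manip.calibration(n); v,u=np.mgrid[:420,:560]
    X=(u-c['cx'])/c['fx']*d; Y=-(v-c['cy'])/c['fy']*d
    P=np.stack([X,Y,-d,np.ones_like(d)],-1)@c['world_from_camera'].T
    P=P[...,:3]; P[d==0]=np.nan; return P
E
python3 - <<'E'
from h import *
z=np.load('top0.npz'); P=cloud('top',z['d'])
print("bench z",np.nanmedian(P[300:400,450:540,2]),np.nanmedian(P[260:300,300:350,2]))
def reg(name,r,zl,zh):
    a=P[r[1]:r[3],r[0]:r[2]].reshape(-1,3); m=(a[:,2]>zl)&(a[:,2]<zh); a=a[m]
    b=cv2.minAreaRect(a[:,:2].astype(np.float32))
    print(name,len(a),b,np.median(a[:,2]),cv2.boxPoints(b).round(1).tolist())
    return a
reg('box',(175,145,300,245),99,112)
reg('wedge',(300,215,362,250),4,40)
reg('tamper',(205,243,242,280),8,140)
reg('scoop',(295,130,320,185),8,60)
E
```

```text
bench z 1.635771930454439 0.5482916954105121
box 7211 ((602.5291748046875, 95.65081787109375), (261.9409484863281, 208.8910369873047), 86.87401580810547) 104.78490448364664 [[491.1000061035156, -29.399999618530273], [699.7000122070312, -40.79999923706055], [714.0, 220.6999969482422], [505.3999938964844, 232.10000610351562]]
wedge 870 ((504.1438903808594, -156.39813232421875), (161.94705200195312, 90.03904724121094), 88.2964859008789) 11.148269786149626 [[456.70001220703125, -236.0], [546.7000122070312, -238.6999969482422], [551.5999755859375, -76.80000305175781], [461.6000061035156, -74.0999984741211]]
tamper 391 ((429.47967529296875, 132.18893432617188), (56.090457916259766, 70.25032806396484), 83.91317749023438) 21.053387441679888 [[391.6000061035156, 108.0], [461.3999938964844, 100.5999984741211], [467.3999938964844, 156.39999389648438], [397.5, 163.8000030517578]]
scoop 252 ((702.5643310546875, -99.05326843261719), (109.23946380615234, 49.08963394165039), 5.334831714630127) 32.06063077255885 [[645.9000244140625, -79.69999694824219], [650.5, -128.60000610351562], [759.2000122070312, -118.4000015258789], [754.7000122070312, -69.5]]
```

```bash
python3 - <<'E'
from h import *
z=np.load('top0.npz'); p=z['p'];P=cloud('top',z['d'])
c=manip.calibration('top');T=c['world_from_camera']
def onplane(uv,h):
    uv=np.atleast_2d(uv).astype(float)
    d=np.stack([(uv[:,0]-c['cx'])/c['fx'],-(uv[:,1]-c['cy'])/c['fy'],-np.ones(len(uv))],-1)@T[:3,:3].T
    o=T[:3,3]; return (o+d*((h-o[2])/d[:,2])[:,None])[:,:2]
hsv=cv2.cvtColor(p,cv2.COLOR_RGB2HSV)
m=np.zeros((420,560),np.uint8); s=(slice(215,252),slice(298,365))
m[s]=(hsv[s][...,1]>90)*255
k=cv2.findContours(m,cv2.RETR_EXTERNAL,cv2.CHAIN_APPROX_NONE)[0]; k=max(k,key=cv2.contourArea)
b=cv2.minAreaRect(k);print(b); bp=cv2.boxPoints(b)
print('wedge px',bp.tolist()); print(onplane(bp,8).round(1).tolist(), onplane([b[0]],11))
print('z profile along x cols');
for u in range(306,358,4):
    q=P[226:240,u]; print(u,np.round(np.nanmedian(q,axis=0),1))
# box: dark
g=cv2.cvtColor(p,cv2.COLOR_RGB2GRAY)
a=P[145:245,175:300]; mm=(np.abs(a[...,2]-105)<4).astype(np.uint8)*255
mm=cv2.morphologyEx(mm,cv2.MORPH_OPEN,np.ones((5,5)))
k=max(cv2.findContours(mm,cv2.RETR_EXTERNAL,cv2.CHAIN_APPROX_NONE)[0],key=cv2.contourArea)
b=cv2.minAreaRect(k); bp=cv2.boxPoints(b)+[175,145]; print(b,bp.tolist(),onplane(bp,105).round(1).tolist(),onplane([np.array(b[0])+[175,145]],105))
im=cv2.resize(p[130:270,180:370],None,fx=4,fy=4,interpolation=cv2.INTER_CUBIC)
cv2.imwrite('pics/crop0.png',im[:,:,::-1])
p2=np.load('side0.npz')['p'];cv2.imwrite('pics/crop1.png',cv2.resize(p2[150:300,200:370],None,fx=4,fy=4,interpolation=cv2.INTER_CUBIC)[:,:,::-1])
E
```

```text
((330.5931091308594, 231.41725158691406), (45.50956726074219, 16.970664978027344), 3.3664605617523193)
wedge px [[307.3793029785156, 238.55172729492188], [308.3758850097656, 221.6103515625], [353.8069152832031, 224.28277587890625], [352.8103332519531, 241.22415161132812]]
[[488.1, -94.1], [532.9, -98.5], [522.1, -218.0], [477.5, -212.9]] [[ 504.77183103 -155.69644928]]
z profile along x cols
306 [ 5.049e+02 -9.140e+01  5.000e-01]
310 [ 504.2 -101.8    4.4]
314 [ 505.4 -112.5    2.8]
318 [ 503.1 -122.7    6.9]
322 [ 503.2 -133.2    8.9]
326 [ 502.3 -143.5   10.3]
330 [ 502.  -154.    11.1]
334 [ 501.4 -164.3   12.9]
338 [ 501.  -174.6   13.2]
342 [ 500.6 -185.2   14.7]
346 [ 500.5 -194.8   20.5]
350 [ 499.6 -205.4   20.1]
354 [ 500.6 -217.8    2.5]
((84.45915985107422, 52.0695686340332), (44.25250244140625, 75.2022933959961), 8.61564826965332) [[231.9497413635254, 230.93177795410156], [243.21543884277344, 156.57809925079346], [286.9685821533203, 163.20735931396484], [275.702880859375, 237.56103515625]] [[503.3, 92.9], [689.8, 62.8], [669.0, -46.5], [483.9, -13.4]] [[585.18330422  24.08150711]]
```

View pics/crop0.png

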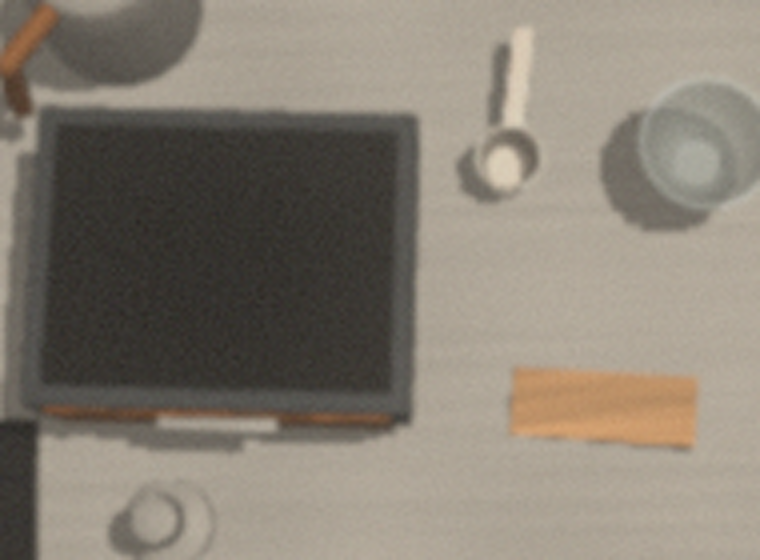

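View pics/crop1.png

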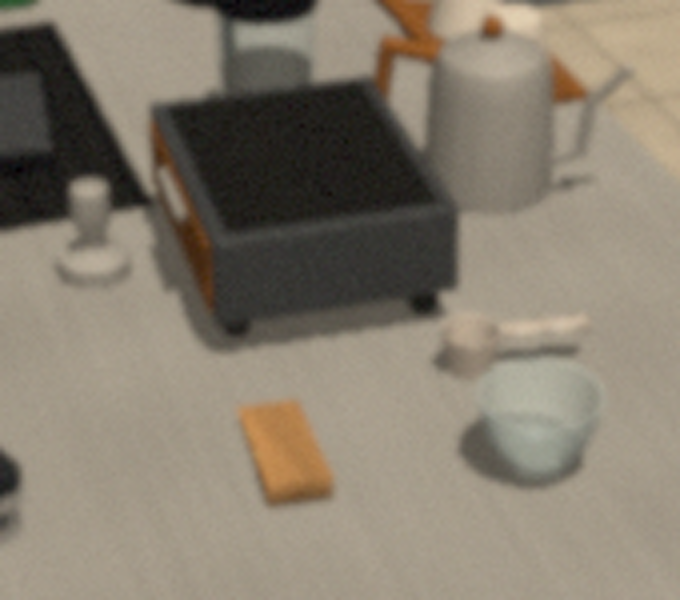

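```bash
cat >> h.py <<'E'
def onplane(n,uv,h):
    c=manip.calibration(n);T=c['world_from_camera']
    uv=np.atleast_2d(uv).astype(float)
    d=np.stack([(uv[:,0]-c['cx'])/c['fx'],-(uv[:,1]-c['cy'])/c['fy'],-np.ones(len(uv))],-1)@T[:3,:3].T
    o=T[:3,3]; return (o+d*((h-o[2])/d[:,2])[:,None])[:,:2]
def project(n,P):
    c=manip.calibration(n);T=np.linalg.inv(c['world_from_camera'])
    q=np.atleast_2d(P)@T[:3,:3].T+T[:3,3]
    return np.stack([c['cx']+c['fx']*q[:,0]/-q[:,2],c['cy']-c['fy']*q[:,1]/-q[:,2]],-1)
E
python3 - <<'E'
from h import *
from scipy.optimize import least_squares
off=lambda a,o:(np.array(a)+0.5)/4-0.5+np.array(o)
t=off([[24,405],[410,408],[416,116],[42,110]],(180,130))
s=off([[152,104],[213,238],[455,208],[370,82]],(200,150))
# FL,FR,BR,BL  (front=-x)
print(onplane('top',t,105).round(1).tolist());print(onplane('side',s,105).round(1).tolist())
M=np.array([[-95,120],[-95,-120],[95,-120],[95,120]])
def W(q):
    R=np.array([[np.cos(q[2]),-np.sin(q[2])],[np.sin(q[2]),np.cos(q[2])]])
    return np.c_[M@R.T+q[:2],np.full(4,105.)]
for w in [(1,1),(1,0),(0,1)]:
    f=lambda q:np.r_[w[0]*(project('top',W(q))-t).ravel(),w[1]*(project('side',W(q))-s).ravel()]
    r=least_squares(f,[595,90,-.05],x_scale=[10,10,.1],loss='soft_l1'); q=r.x
    R=np.array([[np.cos(q[2]),-np.sin(q[2])],[np.sin(q[2]),np.cos(q[2])]])
    print(w,q,r.fun.round(1),'foot',R@[-75,-95]+q[:2],'ct',R@[-80,-105]+q[:2])
# feet seen in side: front-right foot bottom
print('foot bottoms',onplane('side',off([[237,325],[424,300]],(200,150)),8))
# wedge top/side
w=off([[513,368],[696,378],[694,446],[511,434]],(180,130)); print('wedge top cam',[onplane('top',w[i],h)[0].round(1).tolist() for i,h in enumerate([2,20,20,2])])
w=off([[241,406],[297,401],[331,488],[268,494]],(200,150)); print('side',[onplane('side',w[i],h)[0].round(1).tolist() for i,h in enumerate([2,2,20,20])])
E
```

```text
[[506.9, 206.3], [497.9, -29.4], [681.1, -38.4], [692.7, 196.5]]
[[507.5, 203.6], [494.7, -23.0], [677.4, -40.6], [689.2, 182.0]]
(1, 1) [ 5.93982156e+02  8.37300771e+01 -5.58600667e-02] [-1.   0.5  0.6  2.2  1.2 -0.4 -0.7 -1.1 -0.9 -0.6  0.   1.4  1.6 -0.1
  0.2 -2.3] foot [513.79519117  -6.93441843] ct [508.2446798  -16.63966565]
(1, 0) [ 5.94796965e+02  8.37926550e+01 -4.71101355e-02] [-0.7  0.6  0.9  1.5  0.8 -1.2 -1.1 -1.  -0.  -0.   0.   0.   0.  -0.
  0.  -0. ] foot [515.40636861  -7.56999129] ct [509.94098888 -17.32343296]
(0, 1) [ 5.93401413e+02  8.35646272e+01 -6.58260392e-02] [-0.   0.   0.   0.   0.   0.  -0.  -0.  -0.8 -0.7 -0.6  1.4  1.1  0.1
  0.4 -2.2] foot [512.31488565  -6.29623809] ct [506.66792929 -15.94568802]
foot bottoms [[518.04763108   4.7943283 ]
 [666.0022395   -9.06601989]]
wedge top cam [[533.6, -97.4], [521.1, -215.9], [476.8, -212.1], [489.8, -94.4]]
side [[492.2, -92.2], [532.6, -99.6], [514.8, -230.2], [472.8, -222.5]]
```

```bash
python3 -m inch '{"grip":[-1,-1,-1,-1,-1,-1,-1,-1,-1,-1],"travel":[[3.1,5,0],[6.2,10,0],[9.3,15,0],[12.4,20,0],[15.6,25,0],[18.7,30,0],[21.8,35,0],[24.9,40,0],[28,45,0],[31.1,49.6,0]],"turn":[[0,0,7],[0,0,14],[0,0,21],[0,0,28],[0,0,35],[0,0,42],[0,0,49],[0,0,55],[0,0,60],[0,0,63]]}' 10; python3 -m inch '{"grip":[-1,-1,-1],"travel":[[0,0,0],[0,0,0],[0,0,0]],"turn":[[0,0,0],[0,0,0],[0,0,0]]}'; python3 -c "
from cell import manip;s=manip.read_state();print(s)"
```

```text
clock: 1.75
eef_pos: [508.6, -15.6, 205.7]
eef_rot: [3.141, 0.0, 1.468]
wrist_force: [1.1, -0.8, 0.3]
finger_gap: 0.7
clock: 2.12
eef_pos: [508.1, -16.6, 205.8]
eef_rot: [3.141, 0.0, 1.466]
wrist_force: [0.2, 0.4, -0.3]
finger_gap: 0.6
{'clock': 2.125, 'joints': array([-1.04721732e-01,  2.06508948e-01,  1.63710621e+00, -1.45342877e-04,
        1.29736175e+00, -1.75521852e-04]), 'qd': array([-0.00342515,  0.00072176, -0.00218199, -0.0001696 , -0.00041329,
        0.00193753]), 'effort': array([ 6.44724313e-01, -4.70763874e+01, -3.50169468e+01,  8.38325545e-02,
        1.24462356e-02, -4.40854143e-03]), 'eef_pos': array([508.11927887, -16.64297533, 205.78705658]), 'eef_rot': array([3.14097694e+00, 1.40075474e-04, 1.46628928e+00]), 'wrist_force': array([ 0.17602909,  0.44115786, -0.34134985]), 'moment': array([-0.04098976, -0.06011417, -0.0326529 ]), 'finger_gap': 0.6025373832230424}
```

```bash
python3 -m inch '{"grip":[-1,-1,-1,-1],"travel":[[0,0,-3],[0,0,-6],[0,0,-8.8],[0,0,-8.8]],"turn":[[0,0,0],[0,0,0],[0,0,0],[0,0,0]]}'; python3 - <<'E'
from h import *
p,d=manip.camera('side');cv2.imwrite('pics/crop2.png',cv2.resize(p[120:280,170:370],None,fx=4,fy=4,interpolation=cv2.INTER_CUBIC)[:,:,::-1])
np.savez('side1.npz',p=p,d=d)
E
```

```text
clock: 2.62
eef_pos: [507.0, -17.5, 116.6]
eef_rot: [-3.139, 0.0, 1.465]
wrist_force: [-0.9, 0.3, 0.5]
finger_gap: 0.4
```

View pics/crop2.png

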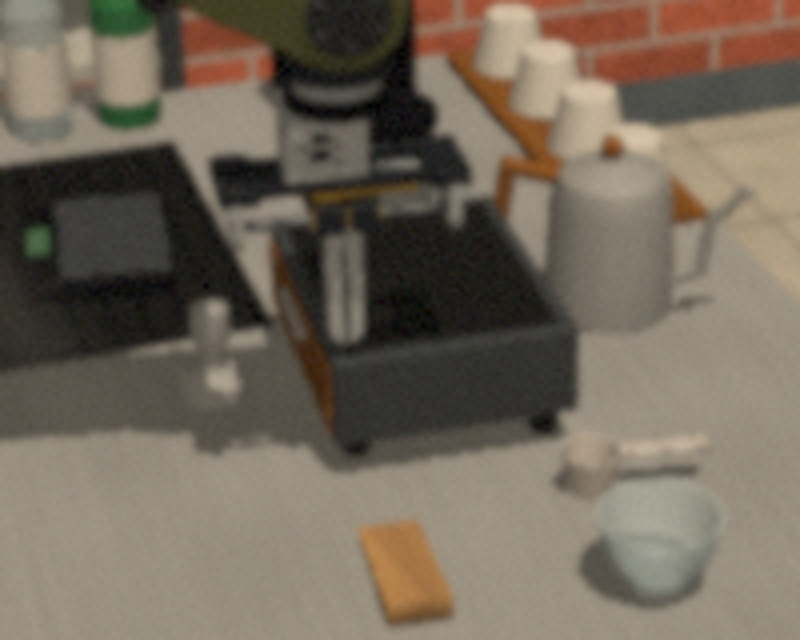

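The picture shows the closed fingertips at about (345,345) in the crop, just above the front right corner of the top; wedge, tamper and scoop are untouched. Going down in small steps.

```bash
for i in 1; do python3 -m inch '{"grip":[-1,-1,-1,-1],"travel":[[0,0,-0.4],[0,0,-0.8],[0,0,-1.1],[0,0,-1.1]],"turn":[[0,0,0],[0,0,0],[0,0,0],[0,0,0]]}'; done; python3 -m inch '{"grip":[-1,-1,-1],"travel":[[0,0,-0.2],[0,0,-0.2],[0,0,-0.2]],"turn":[[0,0,0],[0,0,0],[0,0,0]]}'
```

```text
clock: 3.18
eef_pos: [507.8, -17.4, 107.0]
eef_rot: [-3.141, 0.0, 1.465]
wrist_force: [0.0, 0.0, 0.4]
finger_gap: 0.6
clock: 3.55
eef_pos: [507.8, -17.4, 105.1]
eef_rot: [-3.141, 0.0, 1.465]
wrist_force: [0.6, -0.9, -0.5]
finger_gap: 0.9
```

```bash
for i in 1; do python3 -m inch '{"grip":[-1,-1,-1],"travel":[[0,0,-0.1],[0,0,-0.1],[0,0,-0.1]],"turn":[[0,0,0],[0,0,0],[0,0,0]]}'; done; python3 -m inch '{"grip":[-1,-1,-1],"travel":[[0,0,-0.2],[0,0,-0.2],[0,0,-0.2]],"turn":[[0,0,0],[0,0,0],[0,0,0]]}';  python3 -m inch '{"grip":[-1,-1,-1],"travel":[[0,0,-0.2],[0,0,-0.2],[0,0,-0.2]],"turn":[[0,0,0],[0,0,0],[0,0,0]]}'
```

```text
clock: 3.92
eef_pos: [507.8, -17.3, 104.0]
eef_rot: [-3.141, 0.0, 1.465]
wrist_force: [1.1, -0.3, 0.3]
finger_gap: 0.7
clock: 4.3
eef_pos: [507.8, -17.6, 102.4]
eef_rot: [-3.141, 0.001, 1.465]
wrist_force: [-3.3, -1.0, 6.5]
finger_gap: -0.2
clock: 4.68
eef_pos: [507.8, -17.8, 100.8]
eef_rot: [-3.142, 0.001, 1.465]
wrist_force: [-3.0, -1.6, 6.6]
finger_gap: 0.7
```

```bash
for i in 1; do python3 -m inch '{"grip":[-1,-1,-1],"travel":[[0,0,-0.1],[0,0,-0.1],[0,0,-0.1]],"turn":[[0,0,0],[0,0,0],[0,0,0]]}'; done; python3 -m inch '{"grip":[-1,-1,-1],"travel":[[0,0,-0.1],[0,0,-0.1],[0,0,-0.1]],"turn":[[0,0,0],[0,0,0],[0,0,0]]}';  python3 -m inch '{"grip":[-1,-1,-1],"travel":[[0,0,-0.1],[0,0,-0.1],[0,0,-0.1]],"turn":[[0,0,0],[0,0,0],[0,0,0]]}'
```

```text
clock: 5.05
eef_pos: [507.6, -18.0, 100.2]
eef_rot: [-3.141, 0.001, 1.465]
wrist_force: [-5.0, -2.6, 7.2]
finger_gap: 0.6
clock: 5.42
eef_pos: [507.4, -18.2, 99.5]
eef_rot: [-3.141, 0.002, 1.465]
wrist_force: [-5.3, -1.6, 7.6]
finger_gap: 0.8
clock: 5.8
eef_pos: [507.2, -18.5, 98.8]
eef_rot: [-3.141, 0.002, 1.465]
wrist_force: [-3.6, -0.8, 6.7]
finger_gap: 0.6
```

```bash
for i in 1; do python3 -m inch '{"grip":[-1,-1,-1],"travel":[[-0.05,-0.03,-0.1],[-0.05,-0.03,-0.1],[-0.05,-0.03,-0.1]],"turn":[[0,0,0],[0,0,0],[0,0,0]]}'; done; python3 -m inch '{"grip":[-1,-1,-1],"travel":[[-0.05,-0.03,-0.1],[-0.05,-0.03,-0.1],[-0.05,-0.03,-0.1]],"turn":[[0,0,0],[0,0,0],[0,0,0]]}';  python3 -m inch '{"grip":[-1,-1,-1],"travel":[[-0.03,-0.03,-0.1],[-0.03,-0.03,-0.1],[-0.03,-0.03,-0.1]],"turn":[[0,0,0],[0,0,0],[0,0,0]]}'
```

```text
clock: 6.18
eef_pos: [506.7, -18.8, 98.0]
eef_rot: [-3.14, 0.002, 1.465]
wrist_force: [-2.9, -0.8, 5.1]
finger_gap: 0.5
clock: 6.55
eef_pos: [506.2, -19.2, 97.3]
eef_rot: [-3.141, 0.002, 1.465]
wrist_force: [-2.5, -1.3, 4.6]
finger_gap: 0.8
clock: 6.92
eef_pos: [506.1, -19.3, 97.0]
eef_rot: [-3.141, 0.002, 1.465]
wrist_force: [-3.8, 1.0, 10.3]
finger_gap: 0.5
```

```bash
python3 -m inch '{"grip":[-1,-1,-1,-1,-1,-1,-1,-1,-1,-1],"travel":[[0.02,0.02,0.1],[0.05,0.04,0.2],[0.08,0.06,0.3],[0.1,0.08,0.4],[0.12,0.1,0.5],[0.15,0.12,0.6],[0.17,0.14,0.7],[0.17,0.15,1],[0,0,3],[0,0,5]],"turn":[[0,0,0],[0,0,0],[0,0,0],[0,0,0],[0,0,0],[0,0,0],[0,0,0],[0,0,0],[0,0,0],[0,0,0]]}'; python3 - <<'E'
from h import *
p,d=manip.camera('top');np.savez('top1.npz',p=p,d=d);cv2.imwrite('pics/crop3.png',cv2.resize(p[130:270,180:370],None,fx=4,fy=4,interpolation=cv2.INTER_CUBIC)[:,:,::-1])
print(manip.read_state()['clock'])
E
```

```text
clock: 8.18
eef_pos: [505.7, -19.5, 147.4]
eef_rot: [-3.14, 0.002, 1.465]
wrist_force: [-0.6, 0.5, -0.2]
finger_gap: 0.8
8.225
```

View pics/crop3.png

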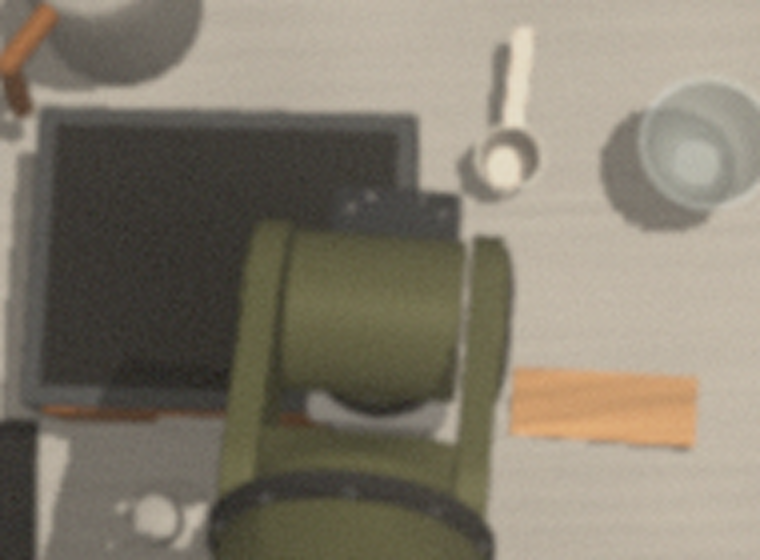

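```bash
python3 -m inch '{"grip":[-0.68,-0.68,-0.68,-0.68,-0.68,-0.68,-0.68,-0.68,-0.68,-0.68],"travel":[[0,-4,0],[-0.5,-9,0],[-1,-14,0],[-1,-19,0],[-1,-23,0],[-1,-23,-3],[-1,-23,-7],[-1,-23,-11],[-1,-23,-13.5],[-1,-23,-14]],"turn":[[0,0,0],[0,0,0],[0,0,0],[0,0,0],[0,0,0],[0,0,0],[0,0,0],[0,0,0],[0,0,0],[0,0,0]]}'; python3 -m inch '{"grip":[-0.68,-0.68],"travel":[[0,0,0],[0,0,0]],"turn":[[0,0,0],[0,0,0]]}'; python3 - <<'E'
from h import *
p,d=manip.camera('side');np.savez('side2.npz',p=p,d=d);cv2.imwrite('pics/crop4.png',cv2.resize(p[150:300,170:370],None,fx=4,fy=4,interpolation=cv2.INTER_CUBIC)[:,:,::-1])
E
```

```text
clock: 9.48
eef_pos: [495.8, -249.0, 8.2]
eef_rot: [-3.141, 0.001, 1.465]
wrist_force: [-0.5, -1.0, -0.0]
finger_gap: 15.1
clock: 9.72
eef_pos: [496.2, -249.2, 9.2]
eef_rot: [3.141, 0.002, 1.465]
wrist_force: [-0.1, -0.3, 0.0]
finger_gap: 15.0
```

View pics/crop4.png

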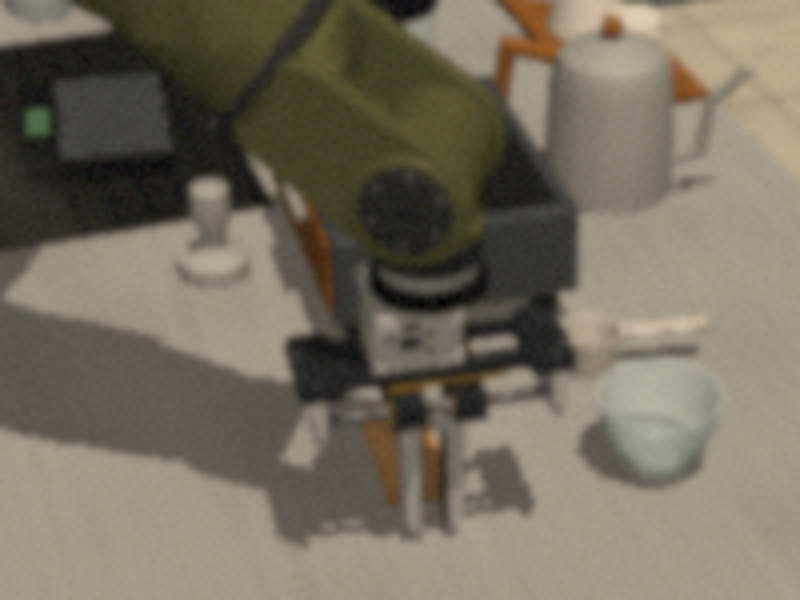

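```bash
python3 -m inch '{"grip":[-0.68,-0.68,-0.68,-0.68,-0.68,-0.68,-0.68,-0.68,-0.68,-0.68],"travel":[[0.1,1.2,-0.1],[0.2,2.2,-0.2],[0.2,3,-0.2],[0.2,3.6,-0.2],[0.25,4.4,-0.2],[0.3,5.2,-0.2],[0.3,6,-0.2],[0.35,6.8,-0.2],[0.4,7.4,-0.2],[0.4,8,-0.2]],"turn":[[0,0,0],[0,0,0],[0,0,0],[0,0,0],[0,0,0],[0,0,0],[0,0,0],[0,0,0],[0,0,0],[0,0,0]]}'; python3 - <<'E'
from h import *
p,d=manip.camera('top');np.savez('top2.npz',p=p,d=d);cv2.imwrite('pics/crop5.png',cv2.resize(p[130:270,180:370],None,fx=4,fy=4,interpolation=cv2.INTER_CUBIC)[:,:,::-1])
p,d=manip.camera('side');np.savez('side3.npz',p=p,d=d);cv2.imwrite('pics/crop6.png',cv2.resize(p[150:300,170:370],None,fx=4,fy=4,interpolation=cv2.INTER_CUBIC)[:,:,::-1])
E
```

```text
clock: 11.02
eef_pos: [500.3, -168.8, 7.2]
eef_rot: [3.141, 0.002, 1.465]
wrist_force: [0.5, -1.3, 0.9]
finger_gap: 15.0
```

View pics/crop5.png

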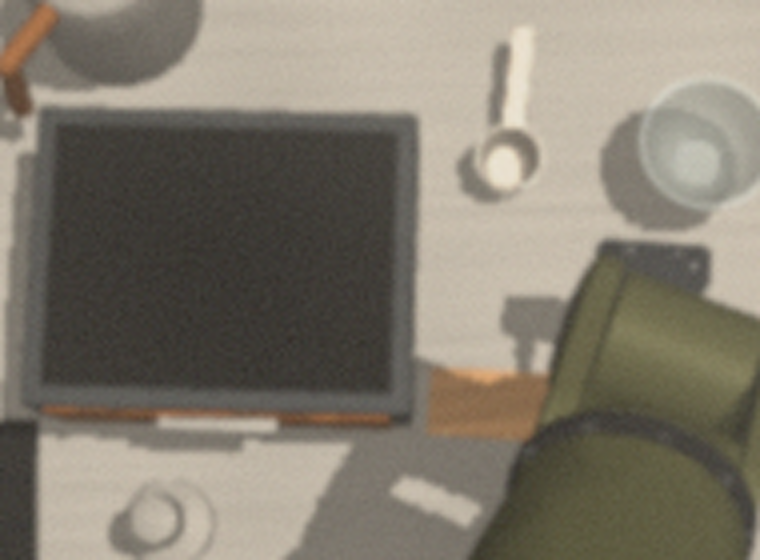

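View pics/crop6.png

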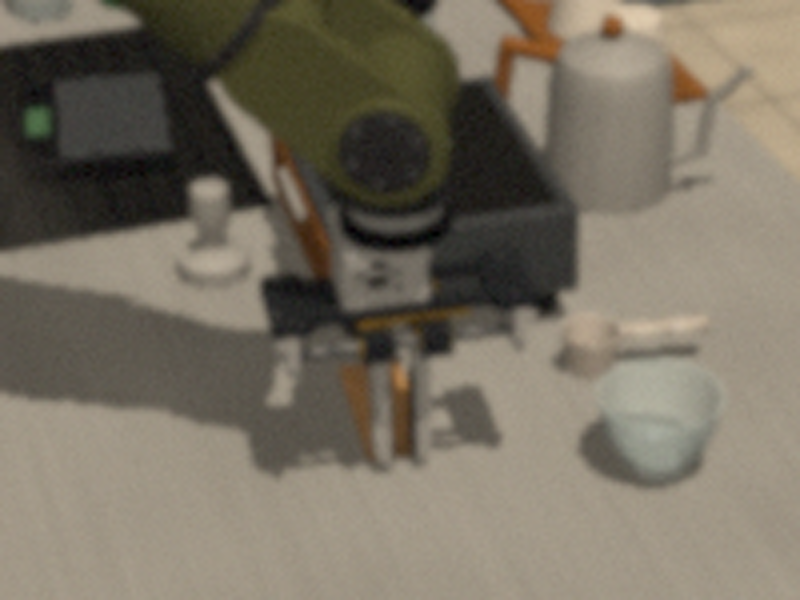

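```bash
python3 - <<'E'
from h import *
off=lambda a,o:(np.array(a)+0.5)/4-0.5+np.array(o)
print(onplane('top',off([[428,368],[428,436],[428,402],[545,371],[538,438]],(180,130)),3))
E
```

```text
[[ 535.24774497  -40.92223694]
 [ 490.03098527  -39.54803946]
 [ 512.56652325  -40.23292444]
 [ 530.86768174 -118.52558064]
 [ 486.53530685 -112.06978316]]
```

```bash
python3 -m inch '{"grip":[-0.68,-0.68,-0.68,-0.68,-0.68,-0.68,-0.68,-0.68],"travel":[[0.03,0.6,0],[0.06,1.2,0],[0.1,1.8,0],[0.13,2.4,0],[0.16,3,0],[0.2,3.6,0],[0.22,4.2,0],[0.25,4.5,0]],"turn":[[0,0,0],[0,0,0],[0,0,0],[0,0,0],[0,0,0],[0,0,0],[0,0,0],[0,0,0]]}'; python3 -m inch '{"grip":[-0.68,-0.68,-0.68,-0.68],"travel":[[0.01,0.2,0],[0.02,0.4,0],[0.02,0.4,0],[0.02,0.4,0]],"turn":[[0,0,0],[0,0,0],[0,0,0],[0,0,0]]}';python3 -m inch '{"grip":[-0.68,-0.68,-0.68],"travel":[[0.01,0.2,0],[0.02,0.3,0],[0.02,0.3,0]],"turn":[[0,0,0],[0,0,0],[0,0,0]]}'
```

```text
clock: 12.12
eef_pos: [502.7, -123.2, 7.1]
eef_rot: [3.141, 0.002, 1.466]
wrist_force: [0.2, 0.1, -0.5]
finger_gap: 15.3
clock: 12.62
eef_pos: [502.9, -119.3, 7.1]
eef_rot: [3.141, 0.001, 1.466]
wrist_force: [-1.0, -0.7, -0.4]
finger_gap: 15.1
clock: 13.0
eef_pos: [503.1, -116.2, 7.1]
eef_rot: [3.141, 0.001, 1.466]
wrist_force: [0.2, -0.7, 0.2]
finger_gap: 14.8
```

```bash
python3 -m inch '{"grip":[-0.68,-0.68,-0.68],"travel":[[0.01,0.2,0],[0.01,0.2,0],[0.01,0.2,0]],"turn":[[0,0,0],[0,0,0],[0,0,0]]}'|grep -E "pos|force";python3 -m inch '{"grip":[-0.68,-0.68,-0.68],"travel":[[0.01,0.2,0],[0.01,0.2,0],[0.01,0.2,0]],"turn":[[0,0,0],[0,0,0],[0,0,0]]}'|grep -E "pos|force"
```

```text
eef_pos: [503.2, -114.1, 7.1]
wrist_force: [0.9, -0.4, -0.7]
eef_pos: [503.3, -112.1, 7.1]
wrist_force: [0.1, -0.5, -0.5]
```

```bash
python3 -m inch '{"grip":[-0.68,-0.68,-0.68],"travel":[[0.01,0.2,0],[0.01,0.2,0],[0.01,0.2,0]],"turn":[[0,0,0],[0,0,0],[0,0,0]]}'|grep -E "pos|force"
```

```text
eef_pos: [503.4, -110.1, 7.1]
wrist_force: [-1.0, 0.1, -0.9]
```

```bash
python3 -m inch '{"grip":[-0.68,-0.68,-0.68],"travel":[[0.01,0.2,0],[0.01,0.2,0],[0.01,0.2,0]],"turn":[[0,0,0],[0,0,0],[0,0,0]]}'|grep -E "pos|force"
```

```text
eef_pos: [503.5, -108.0, 7.1]
wrist_force: [-0.6, -0.5, -0.1]
```

```bash
python3 -m inch '{"grip":[-0.68,-0.68,-0.68],"travel":[[0.01,0.2,0],[0.01,0.2,0],[0.01,0.2,0]],"turn":[[0,0,0],[0,0,0],[0,0,0]]}'|grep -E "pos|force"
```

```text
eef_pos: [503.6, -106.0, 7.1]
wrist_force: [0.3, -0.3, -0.2]
```

Thin end is near s≈30 mm now (h≈6.5). I'll keep stepping and watch the force.

```bash
python3 -m inch '{"grip":[-0.68,-0.68,-0.68],"travel":[[0.01,0.15,0],[0.01,0.15,0],[0.01,0.15,0]],"turn":[[0,0,0],[0,0,0],[0,0,0]]}'|grep -E "pos|force"
```

```text
eef_pos: [503.7, -104.6, 7.1]
wrist_force: [-0.2, -4.2, -0.6]
```

```bash
python3 -m inch '{"grip":[-0.68,-0.68,-0.68],"travel":[[0.01,0.15,0],[0.01,0.15,0],[0.01,0.15,0]],"turn":[[0,0,0],[0,0,0],[0,0,0]]}'|grep -E "pos|force"; python3 - <<'E'
from h import *
p,d=manip.camera('top');np.savez('top3.npz',p=p,d=d);cv2.imwrite('pics/crop7.png',cv2.resize(p[130:270,180:370],None,fx=4,fy=4,interpolation=cv2.INTER_CUBIC)[:,:,::-1])
p,d=manip.camera('side');cv2.imwrite('pics/crop8.png',cv2.resize(p[150:300,170:370],None,fx=4,fy=4,interpolation=cv2.INTER_CUBIC)[:,:,::-1])
E
```

```text
eef_pos: [503.8, -103.3, 7.1]
wrist_force: [-0.0, -5.8, -0.7]
```

View pics/crop7.png

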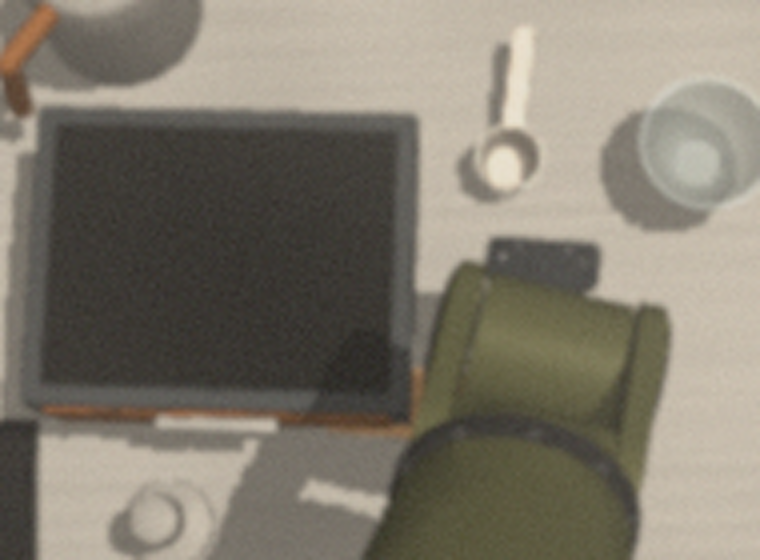

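View pics/crop8.png

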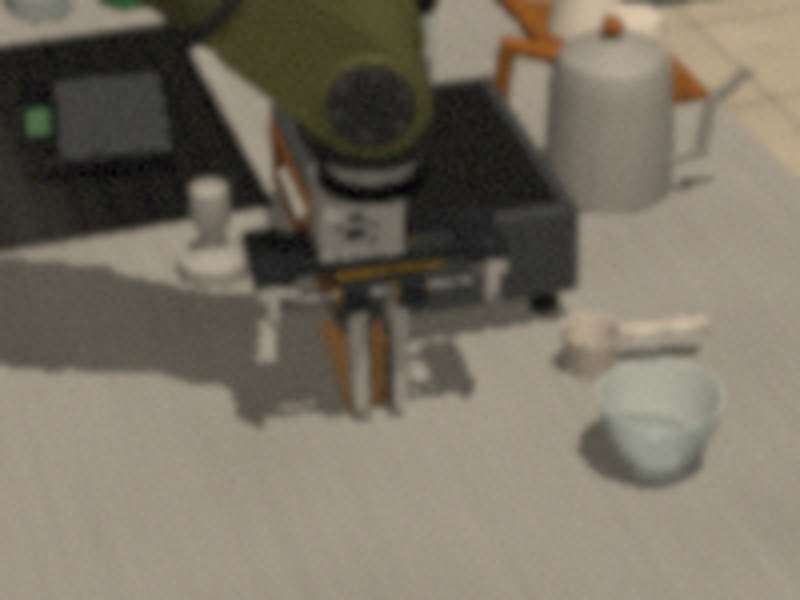

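The push force rose from about 0.5 to 5.8 N, so the gap is filled. The box edges are where they were, at crop (416,116) and (410,408). I'll back off and test.

```bash
python3 -m inch '{"grip":[-0.68,-0.68,-0.68,-0.68,-1,-1,-1,-1,-1,-1],"travel":[[0,-0.8,0],[0,-2,0],[0,-2.2,3],[0,-2.2,8],[0,-2.2,14],[0,1,14.5],[0.2,5,14.5],[0.5,8.6,14],[0.5,8.6,12],[0.5,8.6,10.8]],"turn":[[0,0,0],[0,0,0],[0,0,0],[0,0,0],[0,0,0],[0,0,0],[0,0,0],[0,0,0],[0,0,0],[0,0,0]]}'; python3 -m inch '{"grip":[-1,-1],"travel":[[0,0,-0.4],[0,0,-0.4]],"turn":[[0,0,0],[0,0,0]]}'
```

```text
clock: 16.98
eef_pos: [508.6, -17.5, 114.3]
eef_rot: [-3.141, 0.002, 1.466]
wrist_force: [1.4, 0.4, 0.2]
finger_gap: 0.2
clock: 17.23
eef_pos: [508.7, -18.0, 110.3]
eef_rot: [-3.141, 0.002, 1.465]
wrist_force: [0.1, 0.7, 0.3]
finger_gap: 0.4
```

```bash
python3 -m inch '{"grip":[-1,-1,-1,-1],"travel":[[0,0,-0.2],[0,0,-0.4],[0,0,-0.6],[0,0,-0.6]],"turn":[[0,0,0],[0,0,0],[0,0,0],[0,0,0]]}'|grep -E "pos|force"; python3 -m inch '{"grip":[-1,-1,-1],"travel":[[0,0,-0.08],[0,0,-0.08],[0,0,-0.08]],"turn":[[0,0,0],[0,0,0],[0,0,0]]}'|grep -E "pos|force"
```

```text
eef_pos: [508.7, -18.0, 104.3]
wrist_force: [-0.8, -0.3, -0.1]
eef_pos: [508.7, -18.0, 104.1]
wrist_force: [-4.0, 0.5, 7.1]
```

```bash
python3 -m inch '{"grip":[-1,-1,-1],"travel":[[0,0,-0.06],[0,0,-0.06],[0,0,-0.06]],"turn":[[0,0,0],[0,0,0],[0,0,0]]}'|grep -E "pos|force"
```

```text
eef_pos: [508.8, -18.1, 104.1]
wrist_force: [-3.4, -0.0, 7.3]
```

```bash
python3 -m inch '{"grip":[-1,-1,-1,-1],"travel":[[0,0,-0.09],[0,0,-0.09],[0,0,-0.09],[0,0,-0.09]],"turn":[[0,0,0],[0,0,0],[0,0,0],[0,0,0]]}'|grep -E "clock|pos|force"
```

```text
clock: 18.98
eef_pos: [508.8, -18.1, 104.0]
wrist_force: [-4.9, 0.0, 10.4]
```

```bash
python3 -m inch '{"grip":[-1,-1,-1,-1],"travel":[[-0.03,0,-0.09],[-0.03,0,-0.09],[-0.03,0,-0.09],[-0.03,0,-0.09]],"turn":[[0,0,0],[0,0,0],[0,0,0],[0,0,0]]}'|grep -E "clock|pos|force"; python3 - <<'E'
from h import *
p,d=manip.camera('side');cv2.imwrite('pics/crop9.png',cv2.resize(p[150:300,170:370],None,fx=4,fy=4,interpolation=cv2.INTER_CUBIC)[:,:,::-1])
p,d=manip.camera('top');P=cloud('top',d)
z0=np.load('top0.npz');P0=cloud('top',z0['d'])
for s in [(slice(165,190),slice(200,215)),(slice(215,228),slice(195,210)),(slice(165,180),slice(260,275))]:
    print(np.nanmedian(P0[s][...,2]),np.nanmedian(P[s][...,2]))
cv2.imwrite('pics/crop10.png',cv2.resize(p[130:270,180:370],None,fx=4,fy=4,interpolation=cv2.INTER_CUBIC)[:,:,::-1])
for i in range(4): s=manip.read_state(); print(s['wrist_force'])
E
```

```text
clock: 19.48
eef_pos: [508.8, -18.1, 104.1]
wrist_force: [-4.2, 0.2, 10.0]
105.08268079831885 104.74695154983692
104.99267237687377 104.86822646225119
105.19201225066922 105.13825057443785
[-2.954567   -0.61144137 10.14644034]
[-2.954567   -0.61144137 10.14644034]
[-2.954567   -0.61144137 10.14644034]
[-2.954567   -0.61144137 10.14644034]
```

View pics/crop9.png

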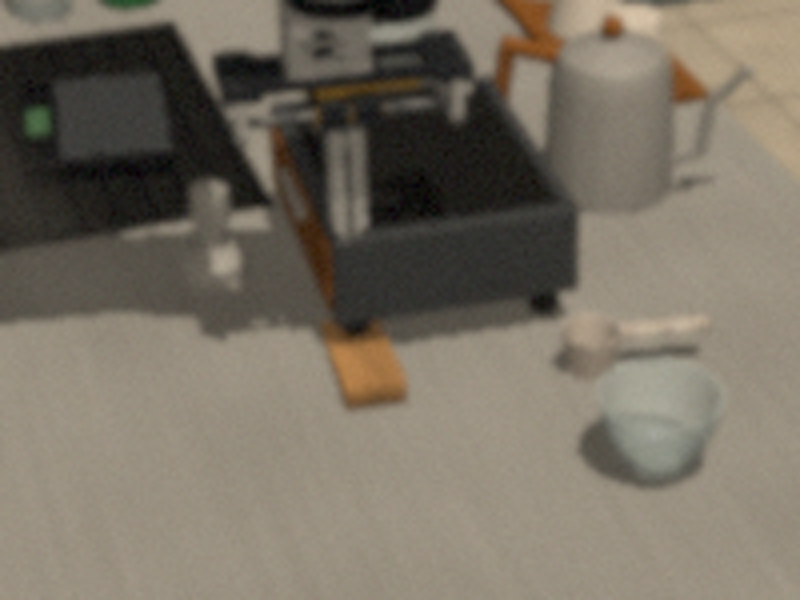

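View pics/crop10.png

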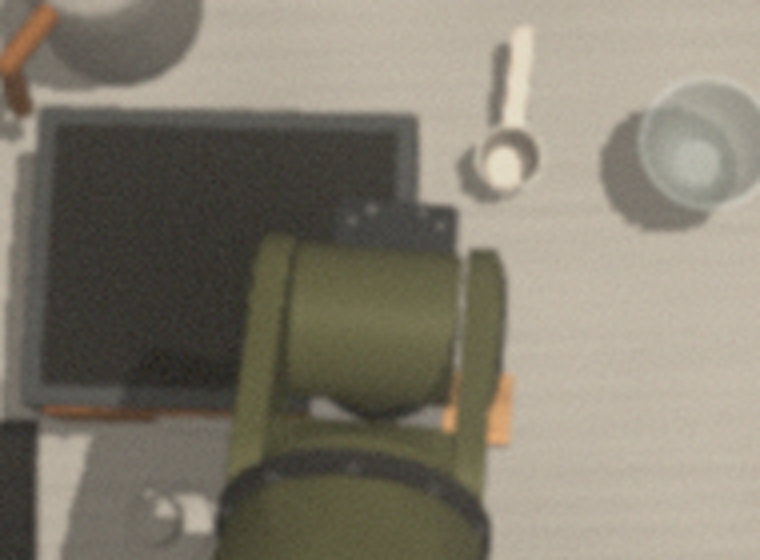

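The foot at about (357,325) stands mid-width on the wedge. The box top reads level at about 105 mm, the box hasn't moved, and the press holds at 10 N.

```bash
python3 -c "
from cell import manip;print(manip.read_state()['wrist_force']);print(manip.sign_off())"
```

```text
[-2.954567   -0.61144137 10.14644034]
the job is handed in; nothing more can be done
None
```

The box no longer rocks. I handed the job in at about 20 s with the fingertips pressing on its front right corner at about 10 N.

- **First press:** at about 6–7 N the corner dipped about 6 mm, from z ≈ 103.5 to 97, then the foot landed. I let it rock back.
- **Wedge:** I pushed it in from the right, thin end first, without gripping it. The force stayed around 0.5 N, then rose to 4.2 and 5.8 N over the last 3 mm, and I stopped there.
- **Second press:** at 10.4 N the corner went down about 0.3 mm (104.3 to 104.0), so no further push was needed.
- **Last checks:**
  - In the pictures the foot stands mid-width on the wedge.
  - The box shows no visible shift, and the scoop, bowl and tamper look undisturbed.
  - Three patches of the box top, away from the pressed corner, read 104.7 to 105.1 mm, against 105.0 to 105.2 at the start.
- **Sideways force:** my press also pushed sideways on the box with about 3–5 N, below the roughly 12 N that would slide it.

No check failed. The two cameras disagreed by about 5 mm on where the wedge first lay, and the force feedback made up for that.

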